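# Try out the folding lid stay of the blue tool chest

## Task

The blue tool chest has just been fitted with a new folding lid stay; please try it out. Raise the lid by its black bar handle until the stay snaps straight and locks, and let go completely so that the lid stands open by itself; then press the red cap on the stay's knee joint down to break the joint, let the lid come down fully shut, and take the hand away. Do not disturb the white bottle or the orange parts case.

Things in the scene. Friction and masses are not known exactly. Their poses are not given: they have to be found in the camera images.
- chest: Blue steel tool chest with lid and stay, 160 deep (x) x 200 wide (y) x 95 mm high, fixed to the bench. Origin under its middle; x points to its back, away from the robot (within 12 degrees), y to its left. The lid's hinge line is parallel to y, 80 mm behind the middle, 95 mm over the bench. The stay is outside the left (+y) wall.
- lid_handle (a point): Middle of the lid's black bar handle: 12 mm round rod along y, 90 mm between two posts, 130 mm over the bench when shut, 35 mm ahead of and 35 mm above the lid's front edge; 195 mm ahead of the hinge line and 35 mm above it, so it moves on a 198 mm radius and ends straight over the hinge. Axes turn with the lid. Lifts with about 3 N; the round bar can turn between the fingers, hand pointing down.
- red_cap: Red press cap on the stay's knee: cylinder 20 mm across, 38 mm long along y; origin at its centre, 165 mm left of the chest's middle on a stem. Lid shut: 25 mm over the bench. Locked: 130 mm over the bench, 72 mm ahead of the hinge line. To break the joint press it from above (2 to 5 N) about 35 mm down; it also runs 16 mm to the back; then the damped lid sinks shut by itself in 1.5 to 4 s.
- chest_lid (a joint): Lid angle, rad: 0 shut, growing as it opens. The straight stay stops it at 1.40; locked it stands at about 1.39. Raised past about 1.36 and set free, the stay's spring snaps the knee over centre.
- stay_knee (a joint): Knee angle of the folding stay, rad: 0 folded (lid shut), 2.40 straight, 2.55 locked over centre at its stop; falls when the joint is broken.
- bottle: White round bottle with a blue cap, 38 mm diameter, 105 mm high, standing to the right of the chest; origin under its middle. Leave it alone.
- orange_case: Flat orange compartment case with a clear lid, 140 x 200 x 27 mm, lying to the right of the chest, beyond the bottle; origin under its middle. Leave it alone.

How it is judged:
By the outcome, as a careful person would: the job done as asked, in the order asked, and still so for the second after the job is handed in, with the robot touching nothing.
It also fails if it takes over 48 s, if anything falls off the work surface, if the arm or the gripper's body presses on something with over 40 N, if the wrist force passes 120 N, or if a joint passes its speed limit or range.

## Robot

A 6-joint arm with a two-finger parallel gripper is mounted at the origin on a cart in front of the work surface, level with it; the furniture and walls round the work are solid. World frame = base frame: x ahead of the robot, y to its left, z up, the work surface at z = 0. Lengths are in m, angles in rad, forces in N, time in s.
With the tool pointing down it reaches from about 0.35 to 0.775 m from the base axis. Payload 5.5 kg.
Tool frame: the origin (TCP) lies at the very end of the fingers, on their centre line; the grasp point (between the pads) lies env.hold_point_z behind it (env.hold_point_z is the distance from the TCP to the grasp point, in m); z points along the fingers, y is the line along which they close (so a half turn about z gives the same grasp; the last joint's range is limited). The gripper opens to 85 mm and grips with 20 to 120 N. Pads are 22 mm wide; open, the fingers measure 114 mm over their backs; the gripper's body (76 mm by 85 mm) begins 54 mm behind the grasp point. The pads swing forward as they close: fully open they stand 13 mm farther back than shut.
Start: joints at [1.201, 0.313, 0.046, 1.304, 0, 1.431], TCP at [0.131, 0.56, 0.231] pointing down, gripper open.
Joint ranges: [-2.76, 2.76], [-0.86, 1.69], [-1.03, 1.26], [-2.2, 2.34], [-1.47, 1.5], [-3.14, 3.14]. Speed limits (rad/s): [2.57, 2.57, 3.14, 3.14, 3.14, 3.14].

## Interface

Orientations are given as a unit quaternion [w, x, y, z].
In Python, from workcell import env gives the robot as it stands.
- The arm moves only by the tool carry_out, never from a script. Its argument "steps" is a list of rows, each a list of 3 entries, a list of its own where there are three numbers: the turn, a rotation vector about the tool's x, y, z in degrees, then the shift along the tool's x, y, z in cm, then the closure in counts, from 0 (fully open) to 255 (shut). A call has exactly 8 rows; each row is the pose to reach, as a shift and turn from the pose commanded when the call began, along the tool's axes at that moment; what a row does not reach only later rows make up. A row lasts 1/8 s, in which the tool goes at most 62.5 mm and 10.7 degrees, less where a joint would pass 70% of its speed; a pose out of reach is approached as far as the arm can. A call with a gripper value outside its range is refused whole. The fingers move at their own pace and stop on an object; "force" is the grip in N (left out, the last holds). Time passes only in rows, so rows that repeat a pose let the fingers close, or fill a call up. It gives the time, the measured TCP pose, the force, the opening and the grip force at its end, in the units of the state.
- env.get_state(): the state, without advancing time (a new reading comes with each control period).
- env.read_camera(name): name is "scene" or "top"; returns (picture, depth): 400x640x3 uint8, red, green, blue; 400x640 float32, m along the optical axis (not along the pixel's ray), 0 where there is no reading.
- env.get_calibration(name): a dict with "fx", "fy", "cx", "cy" (pixels), "origin" and "orientation" of the camera in the world. Camera axes: x right, y up, looking along -z (the intrinsics and any distortion apply to the point x, -y, -z); pixel columns grow to the right and rows downward; lengths in m; the calibration is good to about 2 mm. A picture is of the moment at which its call begins. get_calibration takes no time and is no camera call.
- env.hand_in(): hands the job in; it is judged then, once.
The state is a dict: "clock": time; "joint_pos": joint angles; "qvel": joint speeds; "tau": joint torques, N m; "tcp_pos": TCP position; "orientation": TCP orientation; "wrist_force": force on the tool from outside, world axes, zero at the start; "ft_torque": the same for the moment, N m; "finger_gap": finger opening in m; "grip_force": force on a finger pad.
Only numpy, scipy, OpenCV 4.12 (cv2) and the standard library are available. Lean on these libraries where they do the work, as an engineer would, in place of code of your own. Each camera call takes 0.05 s, during which the arm holds its last target. There are 200 camera calls.

## Working session

There is one attempt and no reset: what is moved stays moved. The work goes in short steps, Python scripts to look and compute and a tool call to move; the robot and the scene stay as the last step left them, time stands still between calls to the robot, and variables do not carry over. Pictures are saved under pics/ and viewed, at most 10 in all, crops included, and the job is handed in when it is done.

Besides the shell and the picture viewer there is one more tool, called after ">>>" by a JSON object that holds its "api" and its "payload", one argument or row to a line. carry_out: Moves the arm, as the interface text tells. Its arguments: {"type":"object","properties":{"steps":{"type":"array","items":{"type":"array"}},"force":{"type":"number"}},"required":["steps"]}

```bash
ls; mkdir -p pics
cat > h.py <<'E'
from workcell import env
import numpy as np, cv2
from scipy.spatial.transform import Rotation as R
def rot(q): return R.from_quat([q[1],q[2],q[3],q[0]])
def cam(n):
    p,d=env.read_camera(n); c=env.get_calibration(n); return p,d,c
def pts(d,c):
    v,u=np.mgrid[0:d.shape[0],0:d.shape[1]]
    P=np.stack([(u-c['cx'])/c['fx']*d,-(v-c['cy'])/c['fy']*d,-d],-1)
    return rot(c['orientation']).apply(P.reshape(-1,3)).reshape(P.shape)+np.array(c['origin'])
E
python3 - <<'E'
from h import *
s=env.get_state(); print(s, env.hold_point_z)
for n in("scene","top"):
    p,d,c=cam(n); print(c); cv2.imwrite(f'pics/{n}0.png',p[...,::-1]); np.savez(f'{n}0.npz',p=p,d=d)
E
```

```text
pics
{'clock': 0.0, 'joint_pos': array([ 1.20141703e+00,  3.13989933e-01,  4.49651711e-02,  1.30357583e+00,
       -2.91267820e-06,  1.43119688e+00]), 'qvel': array([-0.00194831,  0.00140768, -0.00052758, -0.00031124,  0.00166309,
        0.00061884]), 'tau': array([-4.98604113e-04, -4.80626392e+01,  2.98534083e+01,  1.93573436e-02,
       -1.61963853e-04,  5.07568046e-06]), 'tcp_pos': array([0.13078877, 0.55940692, 0.23040916]), 'orientation': array([-2.25703017e-04,  1.14637296e-01,  9.93407004e-01, -8.73441139e-04]), 'wrist_force': array([-0.39700774, -0.29089788, -0.59370735]), 'ft_torque': array([-0.02430965,  0.00929378,  0.0502079 ]), 'grip_force': 0.0, 'finger_gap': 0.08555764738549851} 0.0187
{'fx': 513.0184071016503, 'fy': 513.0184071016503, 'cx': 317.62090549816435, 'cy': 199.18752813687135, 'origin': array([-0.28405631, -0.44872995,  1.12042095]), 'orientation': array([ 0.79451854,  0.3140172 , -0.19320894, -0.48249746])}
{'fx': 376.4132821877059, 'fy': 376.4132821877059, 'cx': 324.56374987099514, 'cy': 200.47186455906458, 'origin': array([ 4.02997976e-01, -5.47584959e-05,  1.07844547e+00]), 'orientation': array([ 0.70844021,  0.0534344 , -0.06309941, -0.70091062])}
```

View pics/scene0.png

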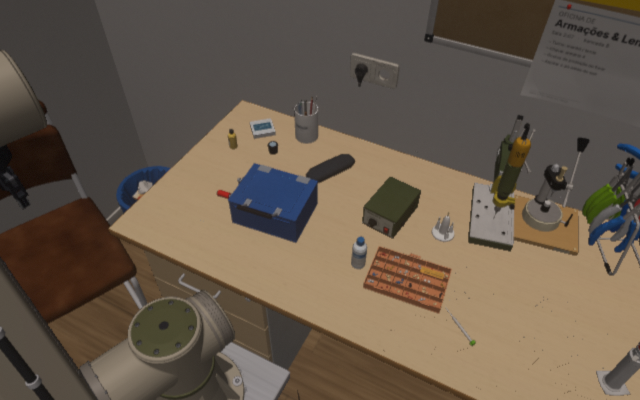

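View pics/top0.png

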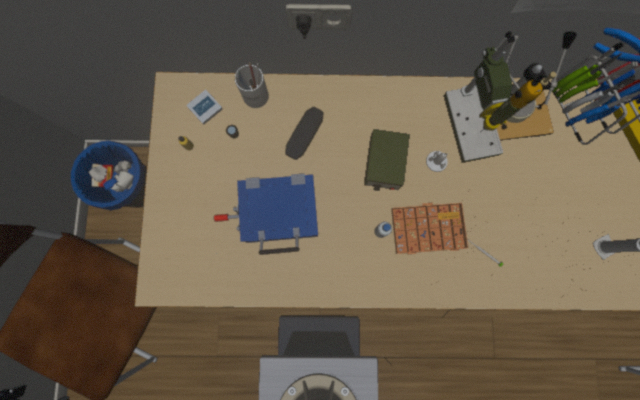

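The scene view shows the chest at about (273,200), with the red cap at (224,195). In the top view the lid is centred near (278,209), the bar handle at (279,251), the red cap at (221,218), the bottle at (385,229) and the case at (430,229). Next I'll measure the chest pose.

Run:
```python
from h import *
for n in("top","scene"):
    f=np.load(f'{n}0.npz'); p,d=f['p'],f['d']; c=env.get_calibration(n); P=pts(d,c)
    hsv=cv2.cvtColor(p,cv2.COLOR_RGB2HSV)
    z=P[...,2]
    roi=(P[...,0]>.2)&(P[...,0]<.7)&(P[...,1]>-.05)&(P[...,1]<.4)
    lid=roi&(z>.085)&(z<.105)
    q=P[lid]; r=cv2.minAreaRect(q[:,:2].astype(np.float32)); print(n,'lid',r,np.median(q[:,2]))
    red=roi&((hsv[...,0]<6)|(hsv[...,0]>174))&(hsv[...,1]>150)&(hsv[...,2]>80)&(z>.005)
    q=P[red]; print('red',len(q),q.mean(0),q.min(0),q.max(0))
    h=roi&(z>.118)&(z<.15); q=P[h]; print('handle',len(q),q.mean(0),q.min(0),q.max(0),cv2.minAreaRect(q[:,:2].astype(np.float32)))
    roi=(P[...,0]>.2)&(P[...,0]<.6)&(P[...,1]>-.3)&(P[...,1]<-.05)&(z>.07)&(z<.2);q=P[roi]; 
    if len(q): print('bottle',q.mean(0),len(q))
```

```text
top lid ((0.5488339066505432, 0.11946314573287964), (0.16786345839500427, 0.21597318351268768), 5.671417713165283) 0.10329697383630787
red 69 [0.52415325 0.27167664 0.04959876] [ 4.02997976e-01 -5.47584959e-05  2.84314684e-02] [0.53304533 0.29347052 1.07844547]
handle 233 [0.43568371 0.10024975 0.13385378] [0.42388716 0.05238253 0.11883473] [0.46028477 0.14979765 0.14019895] ((0.44165247678756714, 0.10147182643413544), (0.028936509042978287, 0.09728723019361496), 5.211157321929932)
bottle [ 0.4954848  -0.17159189  0.08851184] 160
scene lid ((0.5432692766189575, 0.12148489058017731), (0.16811662912368774, 0.21775513887405396), 5.60434627532959) 0.10092407832847994
red 62 [0.52049786 0.27704324 0.03081339] [0.51298697 0.2575054  0.02141348] [0.53312741 0.29710837 0.03818174]
handle 179 [0.42913877 0.10055567 0.13178934] [0.41842774 0.05190619 0.11856536] [0.45348355 0.15467433 0.13892951] ((0.4354393184185028, 0.10399562120437622), (0.027225874364376068, 0.1029626876115799), 5.614734172821045)
bottle [ 0.48836252 -0.17424668  0.08558354] 179
```

```bash
cat >> h.py <<'E'
def rays(c,uv):
    uv=np.asarray(uv,float); D=np.stack([(uv[:,0]-c['cx'])/c['fx'],-(uv[:,1]-c['cy'])/c['fy'],-np.ones(len(uv))],-1)
    return np.array(c['origin']),rot(c['orientation']).apply(D)
def onplane(c,uv,z):
    o,D=rays(c,uv); return o+D*((z-o[2])/D[:,2])[:,None]
def go(pos,yaw):   # shift (cm) and turn (deg) from the measured pose; yaw = world angle of tool y, tool down
    s=env.get_state(); q=rot(s['orientation']); a=np.radians(yaw)
    y=np.array([np.cos(a),np.sin(a),0]); z=np.array([0,0,-1.]); T=R.from_matrix(np.stack([np.cross(y,z),y,z],1))
    return np.round(np.degrees((q.inv()*T).as_rotvec()),1), np.round(q.inv().apply(np.array(pos)-s['tcp_pos'])*100,2)
E
python3 - <<'E'
from h import *
for n in("top","scene"):
    f=np.load(f'{n}0.npz'); p,d=f['p'],f['d']; c=env.get_calibration(n); P=pts(d,c)
    hsv=cv2.cvtColor(p,cv2.COLOR_RGB2HSV); z=P[...,2]
    roi=(P[...,0]>.2)&(P[...,0]<.7)&(P[...,1]>-.05)&(P[...,1]<.4)
    lid=roi&(z>.08)&(z<.115)&(hsv[...,0]>100)&(hsv[...,0]<130)&(hsv[...,1]>120)
    cs,_=cv2.findContours(cv2.morphologyEx(lid.astype(np.uint8),cv2.MORPH_OPEN,np.ones((5,5))),0,1); k=max(cs,key=cv2.contourArea)[:,0]
    q=onplane(c,k,.095)[:,:2].astype(np.float32); print(n,'lid',cv2.minAreaRect(q))
    bar=roi&(z>.122)&(z<.15)&(hsv[...,2]<90); v,u=np.nonzero(bar)
    q=onplane(c,np.stack([u,v],1),.130); 
    ln=cv2.fitLine(q[:,:2].astype(np.float32),cv2.DIST_HUBER,0,.001,.001).ravel(); print('bar',len(q),np.degrees(np.arctan2(ln[1],ln[0])),ln, cv2.minAreaRect(q[:,:2].astype(np.float32)))
    red=roi&((hsv[...,0]<6)|(hsv[...,0]>174))&(hsv[...,1]>150)&(hsv[...,2]>80); v,u=np.nonzero(red); q=onplane(c,np.stack([u,v],1),.025)
    print('red',cv2.minAreaRect(q[:,:2].astype(np.float32)))
E
```

```text
top lid ((0.5463601350784302, 0.11239904910326004), (0.15857429802417755, 0.19625039398670197), 5.08339786529541)
bar 157 -84.6215 [ 0.0937347  -0.9955972   0.4335778   0.10214879] ((0.43367597460746765, 0.10137253999710083), (0.011537835001945496, 0.09747006744146347), 4.029822826385498)
red ((0.5266058444976807, 0.2777184247970581), (0.014112149365246296, 0.036558132618665695), 0.6490956544876099)
scene lid ((0.5468302369117737, 0.11601097881793976), (0.16197453439235687, 0.20068420469760895), 6.063272476196289)
bar 173 -84.31668 [ 0.09903    -0.99508446  0.43012214  0.10224769] ((0.4305211007595062, 0.1029563769698143), (0.017074009403586388, 0.10182279348373413), 6.77235221862793)
red ((0.52451491355896, 0.281050443649292), (0.02020784094929695, 0.03758401796221733), 3.8224761486053467)
```

Run:
```python
from h import *
print(go([.433,.102,.20],5.5), go([.433,.102,.113],5.5))
```

```text
(array([-0.1,  0. , 71.3]), array([-39.85, -37.66,   3.1 ])) (array([-0.1,  0. , 71.3]), array([-39.85, -37.64,  11.8 ]))
```

>>> {"api": "carry_out", "payload": {
  "steps": [
    [[0,0,9],[-5,-4.7,0],110],
    [[0,0,18],[-10,-9.4,0],110],
    [[0,0,27],[-15,-14.1,0],110],
    [[0,0,36],[-20,-18.8,0.5],110],
    [[0,0,45],[-25,-23.5,1],110],
    [[0,0,54],[-30,-28.2,1.5],110],
    [[0,0,63],[-35,-33,2],110],
    [[0,0,71.3],[-39.8,-37.6,3],110]
  ],
  "force": 40
}}

```text
clock: 1.1
tcp_pos: [0.4072, 0.142, 0.207]
orientation: [0.0, 0.674, 0.739, 0.0]
wrist_force: [1.0, 0.4, -0.3]
finger_gap: 0.0488
grip_force: 0.0
```

Run:
```python
from h import *
print(env.get_state()['finger_gap'],go([.433,.102,.20],5.5), go([.433,.102,.113],5.5))
```

```text
0.04875016538509077 (array([ 0. , -0. , -0.2]), array([-4.22,  2.2 ,  0.7 ])) (array([ 0. , -0. , -0.2]), array([-4.22,  2.2 ,  9.4 ]))
```

>>> {"api": "carry_out", "payload": {
  "steps": [
    [[0,0,0],[0,0,0],110],
    [[0,0,0],[0,0,0],110],
    [[0,0,0],[0,0,0],110],
    [[0,0,0],[0,0,0],110],
    [[0,0,0],[0,0,0],110],
    [[0,0,0],[0,0,0],110],
    [[0,0,0],[0,0,0],110],
    [[0,0,0],[0,0,0],110]
  ]
}}

```text
clock: 2.1
tcp_pos: [0.4064, 0.1438, 0.2071]
orientation: [-0.0, 0.672, 0.74, 0.0]
wrist_force: [-0.6, -0.7, -0.2]
finger_gap: 0.0488
grip_force: 0.0
```

Run:
```python
from h import *
s=env.get_state();print(s['joint_pos'],go([.433,.102,.20],5.5), go([.433,.102,.113],5.5))
```

```text
[ 1.53417344e-01  4.51975565e-02 -3.42588442e-01  1.18292276e+00
  8.04180954e-05  1.62759210e+00] (array([ 0., -0.,  0.]), array([-4.42,  2.25,  0.71])) (array([ 0., -0.,  0.]), array([-4.42,  2.25,  9.41]))
```

>>> {"api": "carry_out", "payload": {
  "steps": [
    [[0,0,0],[-2.2,1.1,0.7],110],
    [[0,0,0],[-4.4,2.2,0.7],110],
    [[0,0,0],[-4.4,2.2,3],110],
    [[0,0,0],[-4.4,2.2,6],110],
    [[0,0,0],[-4.4,2.2,8],110],
    [[0,0,0],[-4.4,2.2,9.4],110],
    [[0,0,0],[-4.4,2.2,9.4],110],
    [[0,0,0],[-4.4,2.2,9.4],110]
  ]
}}

```text
clock: 3.1
tcp_pos: [0.4331, 0.1022, 0.1137]
orientation: [0.0, 0.672, 0.74, 0.0]
wrist_force: [0.8, 0.4, 0.7]
finger_gap: 0.0486
grip_force: 0.0
```

Run:
```python
from h import *
p,d,c=cam('scene'); cv2.imwrite('pics/s1.png',cv2.resize(p[120:280,180:380,::-1],None,fx=4,fy=3.75)); print(go([.433,.102,.113],5.5))
```

```text
(array([ 0.1, -0. ,  0. ]), array([-0.02, -0.03,  0.09]))
```

View pics/s1.png

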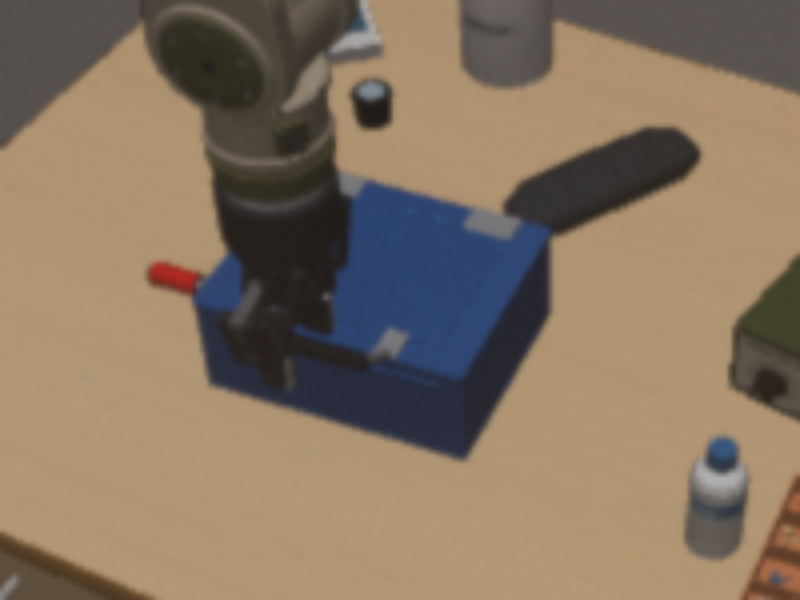

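The crop shows the open fingers on either side of the bar, near (290,340), with the red cap at (175,275) untouched. Closing now.

>>> {"api": "carry_out", "payload": {
  "steps": [
    [[0,0,0],[0,0,0],150],
    [[0,0,0],[0,0,0],190],
    [[0,0,0],[0,0,0],255],
    [[0,0,0],[0,0,0],255],
    [[0,0,0],[0,0,0],255],
    [[0,0,0],[0,0,0],255],
    [[0,0,0],[0,0,0],255],
    [[0,0,0],[0,0,0],255]
  ],
  "force": 25
}}

```text
clock: 4.15
tcp_pos: [0.4327, 0.1022, 0.1134]
orientation: [0.0, 0.672, 0.74, 0.0]
wrist_force: [-0.2, -0.2, 4.8]
finger_gap: 0.0108
grip_force: 24.6
```

Run:
```python
from h import *
a0=np.arctan2(35,195)
for t in np.arange(0,1.41,.0875):
    # tool y = chest +x, z down
    print(round(t,3), np.round([19.5-19.81*np.cos(a0+t), -(19.81*np.sin(a0+t)-3.5)],1))
s=env.get_state(); print(s['tcp_pos'],s['finger_gap'],s['grip_force'],s['wrist_force'])
```

```text
0.0 [0. 0.]
0.088 [ 0.4 -1.7]
0.175 [ 0.9 -3.3]
0.262 [ 1.6 -4.9]
0.35 [ 2.4 -6.5]
0.438 [ 3.3 -7.9]
0.525 [ 4.4 -9.3]
0.612 [  5.6 -10.6]
0.7 [  6.8 -11.7]
0.788 [  8.2 -12.8]
0.875 [  9.7 -13.7]
0.962 [ 11.2 -14.5]
1.05 [ 12.8 -15.2]
1.138 [ 14.5 -15.7]
1.225 [ 16.2 -16. ]
1.312 [ 17.9 -16.2]
1.4 [ 19.6 -16.3]
[0.43273761 0.10215793 0.11336883] 0.010803567001454014 24.60769683122635 [-0.20379996 -0.24535057  4.78542839]
```

>>> {"api": "carry_out", "payload": {
  "steps": [
    [[0,0,0],[0,0.4,-1.7],255],
    [[0,0,0],[0,0.9,-3.3],255],
    [[0,0,0],[0,1.6,-4.9],255],
    [[0,0,0],[0,2.4,-6.5],255],
    [[0,0,0],[0,3.3,-7.9],255],
    [[0,0,0],[0,4.4,-9.3],255],
    [[0,0,0],[0,5.6,-10.6],255],
    [[0,0,0],[0,6.8,-11.7],255]
  ]
}}

```text
clock: 5.15
tcp_pos: [0.4947, 0.1083, 0.2291]
orientation: [-0.004, 0.672, 0.74, -0.004]
wrist_force: [-14.3, -2.0, 9.5]
finger_gap: 0.0111
grip_force: 25.1
```

Run:
```python
from h import *
p,d,c=cam('scene'); cv2.imwrite('pics/s2.png',cv2.resize(p[80:280,150:400,::-1],None,fx=3,fy=3)); s=env.get_state(); print(s['tcp_pos'],s['finger_gap'],s['grip_force'],s['wrist_force'],s['ft_torque'],s['joint_pos'])
```

```text
[0.49667405 0.10847699 0.23082796] 0.010869890821616594 25.372373163700104 [-14.72010576  -1.59271707  13.65164915] [-0.22797417  3.3104446  -0.00983986] [ 5.71375614e-02  1.91358427e-01 -1.15574801e-01  1.27230015e+00
 -2.10994649e-04  1.53123847e+00]
```

View pics/s2.png

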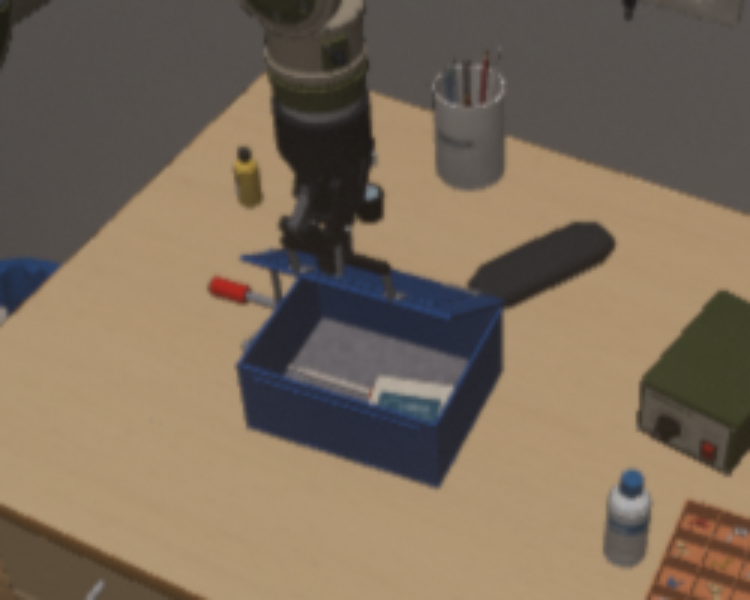

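The crop shows the lid about half open in the gripper, with the stay and red cap (230,290) rising and the bottle untouched. The wrist force points outward along the radius, so I'll widen the arc a little.

>>> {"api": "carry_out", "payload": {
  "steps": [
    [[0,0,0],[0,1.2,-1.4],255],
    [[0,0,0],[0,2.75,-2.3],255],
    [[0,0,0],[0,4.3,-3.1],255],
    [[0,0,0],[0,5.9,-3.8],255],
    [[0,0,0],[0,7.6,-4.3],255],
    [[0,0,0],[0,9.35,-4.6],255],
    [[0,0,0],[0,10.5,-4.8],255],
    [[0,0,0],[0,10.5,-4.8],255]
  ]
}}

```text
clock: 6.2
tcp_pos: [0.6054, 0.1192, 0.2781]
orientation: [-0.0, 0.672, 0.741, 0.0]
wrist_force: [-0.7, 1.8, 4.1]
finger_gap: 0.0103
grip_force: 26.9
```

Run:
```python
from h import *
s=env.get_state(); print(s['tcp_pos'],s['finger_gap'],s['grip_force'],s['wrist_force'],s['ft_torque'],s['joint_pos'])
print(go([.627,.121,.276],5.5))
```

```text
[0.60537682 0.11919263 0.27812311] 0.010301915884041803 26.94268763065338 [-0.66737231  1.83905694  4.0779732 ] [ 0.16765376  0.20066839 -0.01076647] [6.40176588e-02 3.92645755e-01 2.73620740e-01 1.45140536e+00
 7.33288361e-04 1.53792573e+00]
(array([ 0. , -0. ,  0.1]), array([-0.03,  2.17,  0.21]))
```

>>> {"api": "carry_out", "payload": {
  "steps": [
    [[0,0,0],[0,0.4,0],255],
    [[0,0,0],[0,0.8,0],255],
    [[0,0,0],[0,1.2,0],255],
    [[0,0,0],[0,1.6,0],255],
    [[0,0,0],[0,1.9,0],255],
    [[0,0,0],[0,2.1,0],255],
    [[0,0,0],[0,2.1,0],255],
    [[0,0,0],[0,2.1,0],255]
  ]
}}

```text
clock: 7.2
tcp_pos: [0.6262, 0.1212, 0.2788]
orientation: [0.0, 0.672, 0.74, 0.001]
wrist_force: [0.9, 1.3, 6.6]
finger_gap: 0.0109
grip_force: 27.3
```

Run:
```python
from h import *
for n in('scene',):
    p,d,c=cam(n); cv2.imwrite('pics/s3.png',cv2.resize(p[60:260,150:400,::-1],None,fx=3,fy=3)); P=pts(d,c)
    hsv=cv2.cvtColor(p,cv2.COLOR_RGB2HSV)
    red=((hsv[...,0]<6)|(hsv[...,0]>174))&(hsv[...,1]>150)&(hsv[...,2]>80)&(P[...,0]>.4)&(P[...,0]<.7)&(P[...,1]>.2)&(P[...,1]<.4); print(red.sum(),P[red].mean(0))
s=env.get_state(); print(s['tcp_pos'],s['finger_gap'],s['grip_force'],s['wrist_force'],s['ft_torque'],s['joint_pos'])
```

```text
69 [0.53885095 0.27841205 0.12694329]
[0.62614541 0.12121813 0.2788523 ] 0.010981696121593526 27.341051995754242 [0.24462043 1.42793006 7.11099777] [0.27241497 0.09635102 0.04151504] [6.51185159e-02 4.35783100e-01 3.40311236e-01 1.47327836e+00
 7.20732733e-04 1.53903594e+00]
```

View pics/s3.png

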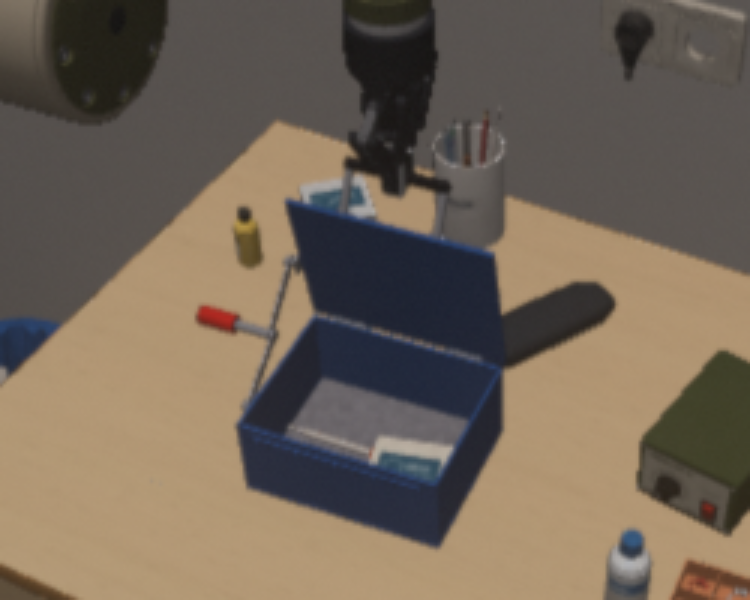

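The crop shows the lid nearly upright, with the stay close to straight and the cap at (218,320). I'll push a little further to the stop.

>>> {"api": "carry_out", "payload": {
  "steps": [
    [[0,0,0],[0,0.2,0],255],
    [[0,0,0],[0,0.4,0],255],
    [[0,0,0],[0,0.5,0],255],
    [[0,0,0],[0,0.5,0],255],
    [[0,0,0],[0,0.5,0],255],
    [[0,0,0],[0,0.5,0],255],
    [[0,0,0],[0,0.5,0],255],
    [[0,0,0],[0,0.5,0],255]
  ]
}}

```text
clock: 8.25
tcp_pos: [0.6286, 0.1215, 0.2786]
orientation: [-0.001, 0.672, 0.741, -0.001]
wrist_force: [-6.8, 0.5, 8.5]
finger_gap: 0.011
grip_force: 27.7
```

```bash
cat >> h.py <<'E'
def redcap():
    p,d,c=cam('scene'); P=pts(d,c); hsv=cv2.cvtColor(p,cv2.COLOR_RGB2HSV)
    red=((hsv[...,0]<6)|(hsv[...,0]>174))&(hsv[...,1]>150)&(hsv[...,2]>80)&(P[...,0]>.4)&(P[...,0]<.7)&(P[...,1]>.2)&(P[...,1]<.4)
    v,u=np.nonzero(red); return red.sum(),P[red].mean(0),u.mean(),v.mean()
E
python3 - <<'E'
from h import *
print(redcap())
s=env.get_state(); print(s['tcp_pos'],s['finger_gap'],s['wrist_force'],s['ft_torque'])
E
```

```text
(np.int64(68), array([0.53531075, 0.27834311, 0.13246728]), np.float64(220.8235294117647), np.float64(164.86764705882354))
[0.62860267 0.12147753 0.27863177] 0.010892645886593 [-6.73833182  1.23168527  8.90586898] [0.0996036  1.47903672 0.03261495]
```

>>> {"api": "carry_out", "payload": {
  "steps": [
    [[0,0,0],[0,0,0],200],
    [[0,0,0],[0,0,0],140],
    [[0,0,0],[0,0,0],110],
    [[0,0,0],[0,0,0],110],
    [[0,0,0],[0,0,-1],110],
    [[0,0,0],[0,0,-3],110],
    [[0,0,0],[0,0,-5.5],110],
    [[0,0,0],[0,0,-5.5],110]
  ]
}}

```text
clock: 9.3
tcp_pos: [0.6316, 0.1214, 0.3358]
orientation: [0.002, 0.672, 0.74, 0.002]
wrist_force: [-0.4, 0.9, -0.3]
finger_gap: 0.0484
grip_force: 0.0
```

Run:
```python
from h import *
print(redcap())
p,d,c=cam('scene'); cv2.imwrite('pics/s4.png',cv2.resize(p[40:240,150:400,::-1],None,fx=3,fy=3))
s=env.get_state(); print(s['tcp_pos'],s['finger_gap'],s['wrist_force'],s['joint_pos'])
print(go([.517,.30,.334],5.5))
```

```text
(np.int64(69), array([0.53205188, 0.27861806, 0.13591606]), np.float64(219.91304347826087), np.float64(164.63768115942028))
[0.63080966 0.12131482 0.33296008] 0.048512662789775236 [-0.10795928 -0.18561659 -1.13463525] [6.50885311e-02 4.61576566e-01 5.12126236e-01 1.62071571e+00
 9.47667598e-05 1.53930836e+00]
(array([ 0., -0.,  0.]), array([18.88, -9.6 , -0.11]))
```

View pics/s4.png

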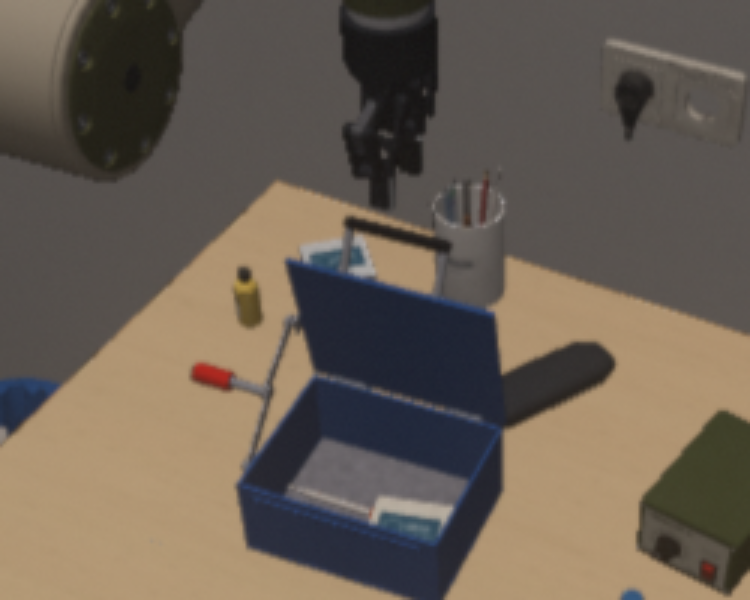

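The crop shows the lid standing open by itself with the hand clear above the bar (395,230). The knee is over centre, with the cap at (212,376). Next I move over the cap with the fingers shut.

Run:
```python
from h import *
print(go([.537,.287,.333],5.5),go([.537,.287,.17],5.5))
```

```text
(array([ 0., -0.,  0.]), array([ 1.74e+01, -7.74e+00, -1.00e-02])) (array([ 0., -0.,  0.]), array([17.39, -7.75, 16.29]))
```

>>> {"api": "carry_out", "payload": {
  "steps": [
    [[0,0,0],[4,-1.8,0],180],
    [[0,0,0],[8,-3.6,0],255],
    [[0,0,0],[12,-5.4,0],255],
    [[0,0,0],[16,-7.1,0],255],
    [[0,0,0],[17.4,-7.7,0],255],
    [[0,0,0],[17.4,-7.7,5],255],
    [[0,0,0],[17.4,-7.7,10],255],
    [[0,0,0],[17.4,-7.7,14],255]
  ]
}}

```text
clock: 10.4
tcp_pos: [0.5363, 0.2862, 0.1901]
orientation: [-0.0, 0.672, 0.74, -0.001]
wrist_force: [0.0, -0.3, 0.1]
finger_gap: -0.0004
grip_force: 0.0
```

>>> {"api": "carry_out", "payload": {
  "steps": [
    [[0,0,0],[0,0,0.8],255],
    [[0,0,0],[0,0,1.6],255],
    [[0,0,0],[0,0,2],255],
    [[0,0,0],[0,0,2],255],
    [[0,0,0],[0,0,2],255],
    [[0,0,0],[0,0,2],255],
    [[0,0,0],[0,0,2],255],
    [[0,0,0],[0,0,2],255]
  ]
}}

```text
clock: 11.4
tcp_pos: [0.5372, 0.2871, 0.1732]
orientation: [-0.0, 0.672, 0.74, 0.0]
wrist_force: [0.1, 0.0, -0.4]
finger_gap: 0.0001
grip_force: 0.0
```

Run:
```python
from h import *
print(redcap())
p,d,c=cam('top'); a=p[130:280,180:360,::-1]; b=cam('scene')[0][60:240,170:350,::-1]
cv2.imwrite('pics/s5.png',np.hstack([cv2.resize(a,(400,400)),cv2.resize(b,(400,400))]))
s=env.get_state(); print(s['tcp_pos'],s['finger_gap'],s['wrist_force'],s['joint_pos'])
print(go([.537,.287,.142],5.5),go([.553,.288,.105],5.5))
```

```text
(np.int64(71), array([0.53210095, 0.27842485, 0.13554072]), np.float64(220.0), np.float64(164.74647887323943))
[0.53715928 0.28709408 0.17308857] -0.00012097961540723846 [ 0.2021771  -0.36949516 -0.79981502] [3.59067918e-01 4.00262445e-01 2.85590893e-02 1.19904963e+00
 8.62203850e-05 1.83329373e+00]
(array([ 0., -0.,  0.]), array([-0.01, -0.02,  3.11])) (array([ 0., -0.,  0.]), array([-0.06,  1.59,  6.81]))
```

View pics/s5.png

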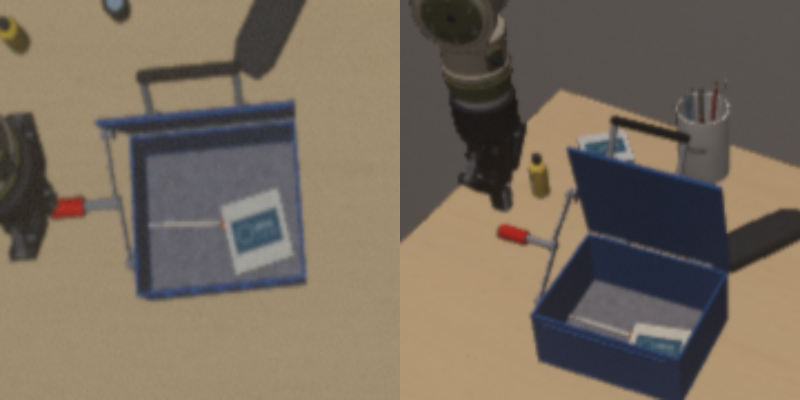

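The top crop shows the hand over the cap's outer end (68,207), and the scene crop shows the fingertips above the cap (512,234). Pressing down and slightly back.

>>> {"api": "carry_out", "payload": {
  "steps": [
    [[0,0,0],[0,0,2],255],
    [[0,0,0],[0,0,3],255],
    [[0,0,0],[0,0.2,3.8],255],
    [[0,0,0],[0,0.5,4.6],255],
    [[0,0,0],[0,0.9,5.4],255],
    [[0,0,0],[0,1.3,6.2],255],
    [[0,0,0],[0,1.6,6.8],255],
    [[0,0,0],[0,1.8,7.3],255]
  ]
}}

```text
clock: 12.55
tcp_pos: [0.5548, 0.2887, 0.0994]
orientation: [-0.0, 0.672, 0.74, -0.0]
wrist_force: [1.2, 0.5, 1.5]
finger_gap: -0.0
grip_force: 1.0
```

Run:
```python
from h import *
print(redcap())
s=env.get_state(); print(s['tcp_pos'],s['wrist_force'])
```

```text
(np.int64(54), array([0.54852578, 0.27669357, 0.0956312 ]), np.float64(225.62962962962962), np.float64(171.64814814814815))
[0.55412144 0.28845922 0.09838076] [ 0.30586769 -0.36557171 -0.4612292 ]
```

>>> {"api": "carry_out", "payload": {
  "steps": [
    [[0,0,0],[0,0,0],255],
    [[0,0,0],[0,0,0],255],
    [[0,0,0],[0,0,0],255],
    [[0,0,0],[0,0,-1],255],
    [[0,0,0],[1,0,-4],255],
    [[0,0,0],[3,-1,-8],255],
    [[0,0,0],[6,-2,-12],255],
    [[0,0,0],[8,-3,-15],255]
  ]
}}

```text
clock: 13.6
tcp_pos: [0.5174, 0.3667, 0.2532]
orientation: [0.0, 0.672, 0.741, 0.001]
wrist_force: [0.6, 0.8, -0.3]
finger_gap: -0.0001
grip_force: 0.0
```

>>> {"api": "carry_out", "payload": {
  "steps": [
    [[0,0,0],[0,0,0],255],
    [[0,0,0],[0,0,0],255],
    [[0,0,0],[0,0,0],255],
    [[0,0,0],[0,0,0],255],
    [[0,0,0],[0,0,0],255],
    [[0,0,0],[0,0,0],255],
    [[0,0,0],[0,0,0],255],
    [[0,0,0],[0,0,0],255]
  ]
}}

```text
clock: 14.6
tcp_pos: [0.5175, 0.3656, 0.2502]
orientation: [0.0, 0.672, 0.74, 0.0]
wrist_force: [-0.5, -0.2, -0.6]
finger_gap: -0.0002
grip_force: 0.0
```

>>> {"api": "carry_out", "payload": {
  "steps": [
    [[0,0,0],[0,0,0],255],
    [[0,0,0],[0,0,0],255],
    [[0,0,0],[0,0,0],255],
    [[0,0,0],[0,0,0],255],
    [[0,0,0],[0,0,0],255],
    [[0,0,0],[0,0,0],255],
    [[0,0,0],[0,0,0],255],
    [[0,0,0],[0,0,0],255]
  ]
}}

```text
clock: 15.6
tcp_pos: [0.5175, 0.3655, 0.2501]
orientation: [-0.0, 0.672, 0.74, 0.0]
wrist_force: [-0.4, -0.3, 0.2]
finger_gap: 0.0001
grip_force: 0.0
```

>>> {"api": "carry_out", "payload": {
  "steps": [
    [[0,0,0],[0,0,0],255],
    [[0,0,0],[0,0,0],255],
    [[0,0,0],[0,0,0],255],
    [[0,0,0],[0,0,0],255],
    [[0,0,0],[0,0,0],255],
    [[0,0,0],[0,0,0],255],
    [[0,0,0],[0,0,0],255],
    [[0,0,0],[0,0,0],255]
  ]
}}

```text
clock: 16.6
tcp_pos: [0.5175, 0.3655, 0.2501]
orientation: [-0.0, 0.672, 0.74, 0.0]
wrist_force: [0.8, -0.5, 1.6]
finger_gap: 0.0
grip_force: 0.0
```

Run:
```python
from h import *
print(redcap())
p,d,c=cam('scene'); cv2.imwrite('pics/s6.png',p[...,::-1]); P=pts(d,c)
m=(P[...,0]>.38)&(P[...,0]<.5)&(P[...,1]>.03)&(P[...,1]<.17)&(P[...,2]>.118)&(P[...,2]<.3); print(m.sum(),P[m].mean(0),P[m].max(0))
s=env.get_state(); print(s['clock'],s['tcp_pos'],s['wrist_force'])
```

```text
(np.int64(63), array([0.52049114, 0.27727685, 0.03073023]), np.float64(222.84126984126985), np.float64(193.38095238095238))
177 [0.42944156 0.10079333 0.13140498] [0.45346337 0.1520609  0.13866072]
16.7 [0.51752486 0.36552409 0.25009558] [-0.25317097 -0.21028153 -1.74842373]
```

View pics/s6.png

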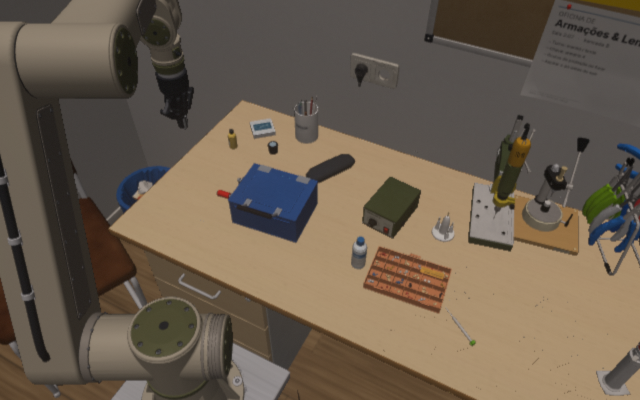

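The picture shows the lid fully shut, with the cap and handle back at their starting readings (cap at (223,193)). The hand is clear at (180,110), and the bottle (359,252) and case (408,278) have not moved.

```bash
python3 -c "
from workcell import env
print(env.hand_in())"
```

```text
the job is handed in; nothing more can be done
None
```

The lid was raised until the stay locked and stood open by itself; pressing the red cap then broke the joint, the lid sank fully shut with the hand clear and the bottle and case undisturbed, and the job was handed in at about 17 s.

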